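Load the analyser carrier in rack order

ROBOT

A 6-joint arm with a two-finger parallel gripper is mounted at the origin on a cart in front of the work surface, level with it; the furniture and walls round the work are solid. World frame = base frame: x ahead of the robot, y to its left, z up, the work surface at z = 0. Lengths are in mm, angles in rad, forces in N, time in s.
With the tool pointing down it reaches from about 275 to 825 mm from the base axis. Payload 4.9 kg.
Tool frame: the origin (TCP) lies at the very end of the fingers, on their centre line; the grasp point (between the pads) lies 19 mm behind it; z points along the fingers, y is the line along which they close (so a half turn about z gives the same grasp; the last joint's range is limited). The gripper opens to 85 mm and grips with 20 to 120 N. Pads are 22 mm wide; open, the fingers measure 114 mm over their backs; the gripper's body (76 mm by 85 mm) begins 54 mm behind the grasp point. The pads swing forward as they close: fully open they stand 13 mm farther back than shut.
Start: joints at [1.068, 0.326, -0.193, 1.052, 0, 1.437], TCP at [198.269, 513.038, 231.281] pointing down, gripper open.
Joint ranges: [-2.65, 2.65], [-0.97, 1.79], [-1.3, 1.35], [-1.93, 2.1], [-1.47, 1.37], [-3.14, 3.14]. Speed limits (rad/s): [2.57, 2.57, 3.14, 3.14, 3.14, 3.14].

INTERFACE

Orientations are given as [roll, pitch, yaw] about the fixed x, y, z axes, in that order (R = Rz(yaw) Ry(pitch) Rx(roll)).
In Python, from bench import bot, solve_ik, imaging gives the robot as it stands. Calls block until the motion is done:
- bot.move_ptp(position, orientation): joint-space move of the TCP to a pose.
- bot.movel(position, rot=None, max_speed=150, threshold=None): straight line of the TCP; rot=None keeps the orientation; max_speed is the mean speed in mm/s. With threshold (N) it stops when the force on the tool has changed by that much, and returns True; else False.
- bot.move_j(angles): joint-space move.
- bot.grip(opening, effort=None): opening from 0.0 (shut) to 1.0 (fully open); effort is the grip in N (None keeps the last); returns when the fingers have stopped.
- bot.dwell(seconds).
- solve_ik(position, orientation): joint angles nearest the present ones, or None.
- bot.get_state(): the state.
- imaging.capture(name): name is "side" or "top"; returns the picture (480x640x3 uint8, blue, green, red); there is no depth.
- imaging.camera_model(name): a dict with "K" (3x3 intrinsics, pixels), "k1" (the pictures are not rectified: a ray, as slopes to the right and down, at radius r is drawn at 1 + k1 r^2 times it, then the intrinsics apply), "position" and "rotation" of the camera in the world. Camera axes: x right, y up, looking along -z (the intrinsics and any distortion apply to the point x, -y, -z); pixel columns grow to the right and rows downward; lengths in mm; the calibration is good to about 2 mm. A picture is of the moment at which its call begins. camera_model takes no time and is no camera call.
A pose or a line that the arm cannot do raises bot.IKError and nothing moves.
- bot.sign_off(): hands the job in; it is judged then, once.
The state is a dict: "t": time; "qpos": joint angles; "joint_velocities": joint speeds; "effort": joint torques, N m; "tcp_pos": TCP position; "orientation": TCP orientation; "contact_force": force on the tool from outside, world axes, zero at the start; "wrist_torque": the same for the moment, N m; "opening": opening from 0.0 (shut) to 1.0 (fully open); "gripper_force": force on a finger pad.
Only numpy, scipy, OpenCV 4.12 (cv2) and the standard library are available. Lean on these libraries where they do the work, as an engineer would, in place of code of your own. Each camera call takes 0.05 s, during which the arm holds its last target. There are 200 camera calls.

TASK

Load the empty grey carrier for the analyser: move the four containers of the near row of the white storage rack (the row towards the robot) into its four pockets in the same order, so that the one at the rack's wire-handle end comes to the carrier's wire-handle end, and so on along the row. Keep them upright, stand each fully down in its pocket, and leave the far row, the spare set, standing where it is; the spare behind each place shows which container belongs there.

Things in the scene. Friction and masses are not known exactly. Their poses are not given: they have to be found in the camera images.
- amber_bottle: Working brown glass bottle with a blue screw cap, 50 mm across and 90 mm tall (body straight-sided up to 70 mm, then a cap 32 mm across). Stands upright at the start in one of the four near-row pockets of storage_rack. Origin: centre of its underside, z axis up along it. To be moved. Loose, under 0.3 kg.
- lidded_cup: Working squat clear specimen cup with a wide red lid, 67 mm tall (body 54 mm across up to 52 mm, lid 60 mm across from 52 mm to the top). Stands upright at the start in one of the four near-row pockets of storage_rack. Origin: centre of its underside, z axis up along it. To be moved. Loose, under 0.3 kg.
- tall_bottle: Working white bottle with a red screw cap, 58 mm across and 115 mm tall (straight body up to 85 mm). Stands upright at the start in one of the four near-row pockets of storage_rack. Origin: centre of its underside, z axis up along it. To be moved. Loose, under 0.3 kg.
- small_bottle: Working white bottle with a green screw cap, the smallest, 38 mm across and 72 mm tall (body up to 60 mm, then a cap 24 mm across). Stands upright at the start in one of the four near-row pockets of storage_rack. Origin: centre of its underside, z axis up along it. To be moved. Loose, under 0.3 kg.
- spare_amber_bottle: Spare, the twin of amber_bottle: a brown glass bottle with a blue screw cap of the same shape and size. Stands in the far row of storage_rack, in the pocket directly behind (rack +x) the one where amber_bottle started. Origin: centre of its underside, z up. Stays where it is.
- spare_lidded_cup: Spare, the twin of lidded_cup: a squat clear specimen cup with a wide red lid of the same shape and size. Stands in the far row of storage_rack, in the pocket directly behind (rack +x) the one where lidded_cup started. Origin: centre of its underside, z up. Stays where it is.
- spare_tall_bottle: Spare, the twin of tall_bottle: a white bottle with a red screw cap of the same shape and size. Stands in the far row of storage_rack, in the pocket directly behind (rack +x) the one where tall_bottle started. Origin: centre of its underside, z up. Stays where it is.
- spare_small_bottle: Spare, the twin of small_bottle: a white bottle with a green screw cap of the same shape and size. Stands in the far row of storage_rack, in the pocket directly behind (rack +x) the one where small_bottle started. Origin: centre of its underside, z up. Stays where it is.
- storage_rack: White two-row rack, 186 x 332 x 22 mm, fixed. Pockets 78 mm square inside, 4 mm walls; floor 4 mm, wall tops 22 mm above the bench. Origin: underside centre, z = 0. Near row (towards the robot) at x = -50 mm, far row at x = +50 mm; pockets at y = +123, +41, -41, -123 mm. A steel wire handle (33 mm high, 29 mm beyond the end) marks the +y end.
- carrier: Grey one-row carrier, 86 x 332 x 22 mm, fixed, empty at the start. Pockets 78 mm square inside, 4 mm walls; floor 4 mm, wall tops 22 mm above the bench. Origin: underside centre, z = 0. Pockets at x = 0, y = +123, +41, -41, -123 mm. A steel wire handle (33 mm high, 29 mm beyond the end) marks the +y end, a small nose the -y end. It may point almost any way.
Mind the look-alikes: they are no part of the job. What is shaped like the lidded_cup but purple or yellow is not meant.

How it is judged (in metres and radians):
At the end, for the whole second after the job is handed in: Each container stands in the carrier pocket that, counted from the wire handle, matches the place of its spare in the rack: within 25 mm of the pocket centre, underside within 6 mm of the floor, upright within 0.1 rad, released, at rest. Spares upright in their pockets (((y of spare_amber_bottle in the frame of storage_rack between 0.093 and 0.153 m and y of amber_bottle in the frame of carrier between 0.098 and 0.148 m) or (y of spare_amber_bottle in the frame of storage_rack between 0.011 and 0.071 m and y of amber_bottle in the frame of carrier between 0.016 and 0.066 m) or (y of spare_amber_bottle in the frame of storage_rack between -0.071 and -0.011 m and y of amber_bottle in the frame of carrier between -0.066 and -0.016 m) or (y of spare_amber_bottle in the frame of storage_rack between -0.153 and -0.093 m and y of amber_bottle in the frame of carrier between -0.148 and -0.098 m)) and x of amber_bottle in the frame of carrier between -0.025 and 0.025 m and height (world z) of each of amber_bottle, spare_amber_bottle, lidded_cup, spare_lidded_cup, tall_bottle, spare_tall_bottle, small_bottle, spare_small_bottle below 0.01 m and angle between each of amber_bottle, spare_amber_bottle, lidded_cup, spare_lidded_cup, tall_bottle, spare_tall_bottle, small_bottle, spare_small_bottle's own z axis and vertical below 0.1 rad and linear speed of each of amber_bottle, lidded_cup, tall_bottle, small_bottle below 0.02 m/s and contact force between each of amber_bottle, lidded_cup, tall_bottle, small_bottle and the fingers below 0.05 N and x of spare_amber_bottle in the frame of storage_rack between 0.02 and 0.08 m and ((y of spare_lidded_cup in the frame of storage_rack between 0.093 and 0.153 m and y of lidded_cup in the frame of carrier between 0.098 and 0.148 m) or (y of spare_lidded_cup in the frame of storage_rack between 0.011 and 0.071 m and y of lidded_cup in the frame of carrier between 0.016 and 0.066 m) or (y of spare_lidded_cup in the frame of storage_rack between -0.071 and -0.011 m and y of lidded_cup in the frame of carrier between -0.066 and -0.016 m) or (y of spare_lidded_cup in the frame of storage_rack between -0.153 and -0.093 m and y of lidded_cup in the frame of carrier between -0.148 and -0.098 m)) and x of lidded_cup in the frame of carrier between -0.025 and 0.025 m and x of spare_lidded_cup in the frame of storage_rack between 0.02 and 0.08 m and ((y of spare_tall_bottle in the frame of storage_rack between 0.093 and 0.153 m and y of tall_bottle in the frame of carrier between 0.098 and 0.148 m) or (y of spare_tall_bottle in the frame of storage_rack between 0.011 and 0.071 m and y of tall_bottle in the frame of carrier between 0.016 and 0.066 m) or (y of spare_tall_bottle in the frame of storage_rack between -0.071 and -0.011 m and y of tall_bottle in the frame of carrier between -0.066 and -0.016 m) or (y of spare_tall_bottle in the frame of storage_rack between -0.153 and -0.093 m and y of tall_bottle in the frame of carrier between -0.148 and -0.098 m)) and x of tall_bottle in the frame of carrier between -0.025 and 0.025 m and x of spare_tall_bottle in the frame of storage_rack between 0.02 and 0.08 m and ((y of spare_small_bottle in the frame of storage_rack between 0.093 and 0.153 m and y of small_bottle in the frame of carrier between 0.098 and 0.148 m) or (y of spare_small_bottle in the frame of storage_rack between 0.011 and 0.071 m and y of small_bottle in the frame of carrier between 0.016 and 0.066 m) or (y of spare_small_bottle in the frame of storage_rack between -0.071 and -0.011 m and y of small_bottle in the frame of carrier between -0.066 and -0.016 m) or (y of spare_small_bottle in the frame of storage_rack between -0.153 and -0.093 m and y of small_bottle in the frame of carrier between -0.148 and -0.098 m)) and x of small_bottle in the frame of carrier between -0.025 and 0.025 m and x of spare_small_bottle in the frame of storage_rack between 0.02 and 0.08 m); the robot touches nothing.
It fails at once if a container being moved is tipped over (angle between any of amber_bottle, lidded_cup, tall_bottle, small_bottle's own z axis and vertical above 0.6 rad).
It fails at once if a spare is shifted by more than 25 mm, lifted or tipped (distance of any of spare_amber_bottle, spare_lidded_cup, spare_tall_bottle, spare_small_bottle from where it was at the start of the episode above 0.025 m or angle between any of spare_amber_bottle, spare_lidded_cup, spare_tall_bottle, spare_small_bottle's own z axis and vertical above 0.3 rad).
It also fails if it takes over 101 s, if anything falls off the work surface, if the arm or the gripper's body presses on something with over 40 N, if the wrist force passes 120 N, or if a joint passes its speed limit or range.

## Working session

There is one attempt and no reset: what is moved stays moved. The work goes in short steps, each a Python script; the robot and the scene stay as the last script left them, time stands still between calls to the robot, and variables do not carry over. Pictures are saved under pics/ and viewed, at most 14 in all, crops included, and the job is handed in when it is done.

```bash
mkdir -p pics; ls; python3 - <<'E'
from bench import bot, imaging
import cv2
for n in("top","side"):
    cv2.imwrite(f"pics/{n}0.png",imaging.capture(n)); print(imaging.camera_model(n))
print(bot.get_state())
E
```

```text
pics
{'K': array([[512.63453232,   0.        , 324.08651755],
       [  0.        , 512.63453232, 240.07127018],
       [  0.        ,   0.        ,   1.        ]]), 'k1': -0.1407262736135886, 'position': array([ 263.34395886,  -29.24585286, 1333.28691824]), 'rotation': array([ 0.13358667,  0.02990961, -1.57366076])}
{'K': array([[546.17793976,   0.        , 321.96187256],
       [  0.        , 546.17793976, 239.17450406],
       [  0.        ,   0.        ,   1.        ]]), 'k1': 0.03664689473251846, 'position': array([-639.15337022, -122.1603712 ,  525.1316448 ]), 'rotation': array([ 1.16499799e+00,  5.80732410e-04, -1.48916119e+00])}
{'t': 0.1, 'qpos': array([ 1.06783604e+00,  3.26866472e-01, -1.93489055e-01,  1.05200292e+00,
        2.24973187e-06,  1.43657944e+00]), 'joint_velocities': array([-7.45152301e-05, -2.43340082e-03,  2.53446270e-03,  2.92307969e-04,
        1.89301890e-04,  1.17997792e-03]), 'effort': array([ 1.13408340e-03, -4.44240224e+01,  2.63038266e+01,  7.89911166e-03,
       -9.94856327e-05, -5.17257661e-06]), 'tcp_pos': array([197.98614728, 512.56678599, 230.57996961]), 'orientation': array([-3.14004488e+00, -2.11263451e-04,  2.77284909e+00]), 'contact_force': array([-0.01557217, -0.07104925,  0.42383515]), 'wrist_torque': array([-0.03038686, -0.00950214, -0.04708438]), 'gripper_force': 0.0, 'opening': 1.0011605247954916}
```

View pics/top0.png

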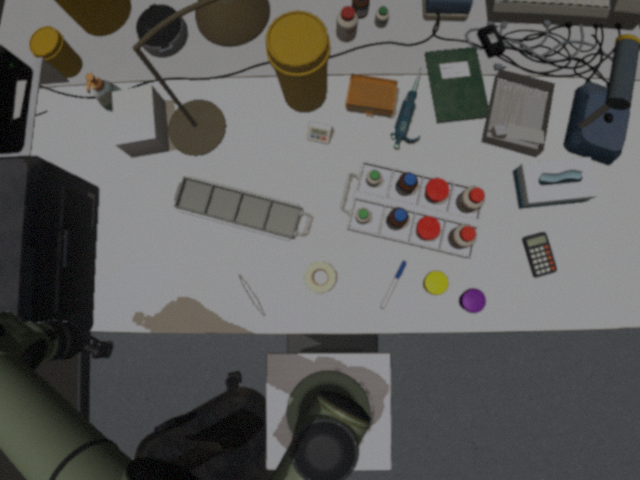

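View pics/side0.png

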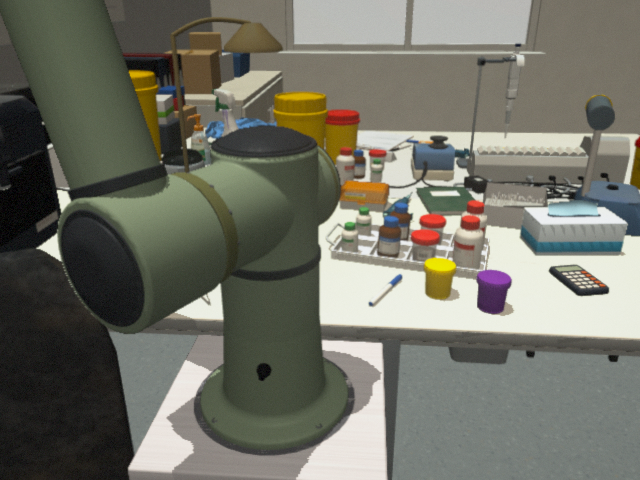

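The rack's handle is at the left (345,195). Its near row from the handle is small/green (363,215), amber/blue (398,218), cup/red lid (428,228) and tall/red cap (463,236). The carrier's handle is at its right end (305,225), and the lamp post base is at (197,127). The look-alikes are the yellow cup (436,283) and the purple cup (473,300), both outside the rack, so they are not meant. The red-lidded cup at (428,228), in front of its red twin at (437,190), fits. I'll confirm with one enlarged crop.

```bash
cat > h.py <<'E'
import numpy as np, cv2
from scipy.spatial.transform import Rotation as R
from bench import bot, imaging, solve_ik
def cam(n):
    m=imaging.camera_model(n); return m,R.from_euler('xyz',m['rotation']).as_matrix()
def unproj(n,px,z):
    m,Rm=cam(n); px=np.asarray(px,float).reshape(-1,1,2)
    u=cv2.undistortPoints(px,m['K'],np.array([m['k1'],0,0,0]))[:,0]
    d=np.c_[u[:,0],-u[:,1],-np.ones(len(u))]@Rm.T
    return (m['position']+d*((z-m['position'][2])/d[:,2])[:,None])[:,:2]
def proj(n,P):
    m,Rm=cam(n); p=(np.asarray(P,float)-m['position'])@Rm; p=p*[1,-1,-1]
    return cv2.projectPoints(p,np.zeros(3),np.zeros(3),m['K'],np.array([m['k1'],0,0,0.]))[0][:,0]
def blobs(img,kind,amin=25):
    h,s,v=cv2.split(cv2.cvtColor(img,cv2.COLOR_BGR2HSV)); 
    m={'red':((h<10)|(h>170))&(s>140)&(v>70),'blue':(h>100)&(h<130)&(s>120)&(v>40),'green':(h>50)&(h<90)&(s>70)&(v>40)}[kind]
    n,l,st,c=cv2.connectedComponentsWithStats(m.astype(np.uint8))
    return [(c[i].round(1).tolist(),st[i,2:].tolist()) for i in range(1,n) if st[i,4]>=amin]
E
python3 - <<'E'
from h import *
i=cv2.imread('pics/top0.png')
cv2.imwrite('pics/crop_r.png',cv2.resize(i[155:265,335:495],None,fx=5,fy=5,interpolation=cv2.INTER_CUBIC))
cv2.imwrite('pics/crop_c.png',cv2.resize(i[165:250,165:325],None,fx=5,fy=5,interpolation=cv2.INTER_CUBIC))
for k in('red','blue','green'): print(k,[b for b in blobs(i,k) if 330<b[0][0]<500 and 150<b[0][1]<260])
E
```

```text
red [([436.6, 189.6], [23, 23, 410]), ([476.3, 194.9], [14, 15, 157]), ([428.0, 227.8], [23, 24, 414]), ([467.4, 233.4], [15, 14, 165])]
blue [([409.5, 179.3], [12, 12, 115]), ([399.8, 214.7], [13, 12, 122])]
green [([374.3, 174.7], [9, 9, 61]), ([362.8, 213.2], [9, 9, 64])]
```

View pics/crop_r.png

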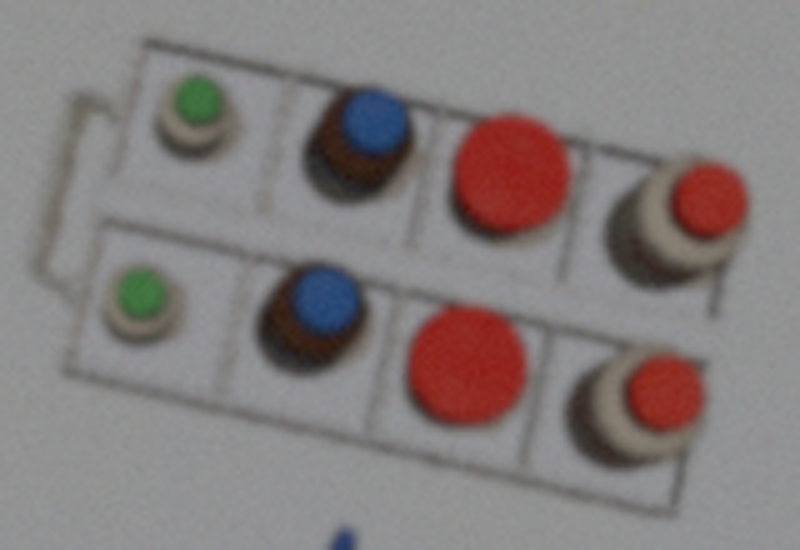

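View pics/crop_c.png

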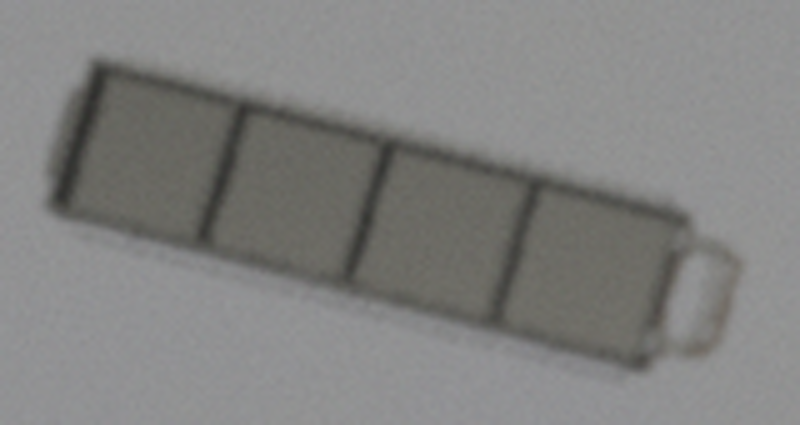

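The crop confirms that the near row from the wire handle is green/small, blue/amber, red-lidded cup, then red-capped tall bottle, with the same order behind. The carrier corners in the crop are (97,62), (52,208), (690,215) and (645,368); its handle is on the right and its nose on the left.

```bash
python3 - <<'E'
from h import *
c=np.array([(97,62),(690,215),(645,368),(52,208)])/5+[165,165]-.4
w=unproj('top',c,20); print('carrier corners',w.round(1).tolist())
print('sides',[np.linalg.norm(w[i]-w[i-1]).round(1) for i in range(4)])
ctr=w.mean(0); yd=(w[1]+w[2]-w[0]-w[3]); yaw=np.arctan2(yd[1],yd[0]); print(ctr,yaw)
yv=np.array([np.cos(yaw),np.sin(yaw)])
pk={n:ctr+yv*o for n,o in zip(('small','amber','cup','tall'),(123,41,-41,-123))}
r=np.array([(145,40),(65,373),(675,515)])/5+[335,155]-.4
rw=unproj('top',r,20); ry=rw[1]-rw[2]; print('rack',rw.round(1).tolist(),np.linalg.norm(ry),np.arctan2(ry[1],ry[0]))
rc=(rw[0]+rw[2])/2; ryu=ry/np.linalg.norm(ry); rx=np.array([ryu[1],-ryu[0]])
cap=dict(small=((362.8,213.2),74),amber=((399.8,214.7),91),cup=((428,227.8),69),tall=((467.4,233.4),116))
side=imaging.capture('side')
for n,o in zip(cap,(123,41,-41,-123)):
    p=unproj('top',cap[n][0],cap[n][1])[0]; d=p-rc
    print(n,p.round(1),'in rack',(d@rx).round(1),(d@ryu).round(1),'nominal',(rc-50*rx+o*ryu).round(1),'dst',pk[n].round(1),'side px',proj('side',[[*p,cap[n][1]]]).round(1))
for k in('red','blue','green'): print(k,[b for b in blobs(side,k) if 330<b[0][0]<500 and 180<b[0][1]<270])
for n in cap:
  for p,a in((unproj('top',cap[n][0],cap[n][1])[0],ryu),(pk[n],yv)):
    for t in(0,np.pi):
      q=solve_ik([*p,170],[np.pi,0,np.arctan2(a[1],a[0])-np.pi+t+np.pi]); print(n,None if q is None else np.round(q,2))
E
```

```text
carrier corners [[613.6, 385.7], [526.0, 65.5], [445.5, 88.6], [533.9, 407.1]]
sides [np.float64(82.6), np.float64(332.0), np.float64(83.8), np.float64(330.6)]
[529.76796894 236.72850565] -1.8397583617858266
rack [[646.0, -95.6], [468.0, -51.5], [391.8, -366.3]] 323.8928289523446 1.3331169055642538
small [499.7 -88.9] in rack -52.1 133.6 nominal [499.3 -99.6] dst [497.1 118.2] side px [[348.7 223.7]]
amber [ 492.2 -179.1] in rack -38.2 44.1 nominal [ 479.9 -179.3] dst [518.9 197.2] side px [[389.8 219. ]]
cup [ 462.6 -251.6] in rack -49.9 -33.3 nominal [ 460.6 -259. ] dst [540.7 276.3] side px [[423.6 234.4]]
tall [ 440.9 -338.6] in rack -50.4 -123.0 nominal [ 441.3 -338.7] dst [562.5 355.3] side px [[468.7 218.8]]
red [([474.8, 206.4], [17, 14, 186]), ([432.5, 220.6], [26, 14, 295]), ([470.1, 222.0], [18, 14, 207]), ([424.9, 236.8], [28, 15, 356]), ([465.2, 246.4], [16, 5, 50])]
blue [([400.4, 205.4], [13, 9, 69]), ([390.4, 219.2], [13, 9, 70])]
green [([363.7, 210.3], [10, 8, 64]), ([349.5, 225.5], [10, 8, 73])]
small [-0.32  0.3  -0.4   0.87  0.    1.49]
small [-0.32  0.3  -0.4   0.87  0.   -1.65]
small [ 0.09  0.31 -0.39  0.88  0.   -1.21]
small [ 0.09  0.31 -0.39  0.88  0.    1.93]
amber [-0.49  0.33 -0.36  0.89  0.    1.32]
amber [-0.49  0.33 -0.36  0.89  0.   -1.82]
amber [ 0.23  0.38 -0.27  0.91  0.   -1.07]
amber [ 0.23  0.38 -0.27  0.91  0.    2.07]
cup [-0.64  0.33 -0.35  0.89  0.    1.17]
cup [-0.64  0.33 -0.35  0.89  0.   -1.97]
cup [ 0.35  0.48 -0.13  0.97  0.   -0.95]
cup [ 0.35  0.48 -0.13  0.97  0.    2.19]
tall [-0.79  0.38 -0.27  0.91  0.    1.02]
tall [-0.79  0.38 -0.27  0.91  0.   -2.12]
tall [ 0.45  0.58  0.05  1.04  0.   -0.85]
tall [0.45 0.58 0.05 1.04 0.   2.29]
```

```bash
cat >> h.py <<'E'
# name: pick xy, place xy, TCP z, opening
J=dict(small=((499.7,-88.9),(497.1,118.2),28,.64),amber=((492.2,-179.1),(518.9,197.2),34,.8),
       cup=((462.6,-251.6),(540.7,276.3),38,.9),tall=((440.9,-338.6),(562.5,355.3),55,.88))
YR,YC=1.333,1.302
def run(n):
    (a,b,z,o)=J[n]; up=z+130
    bot.grip(o,40); bot.move_ptp([*a,up],[np.pi,0,YR]); bot.movel([*a,z])
    bot.grip(0.0,40); s=bot.get_state(); print(n,'held',s['opening'],s['gripper_force'],s['tcp_pos'].round(1))
    if s['gripper_force']<5: return
    bot.movel([*a,up]); bot.move_ptp([*b,up],[np.pi,0,YC]); print('carry',bot.get_state()['opening'])
    bot.movel([*b,z+12]); bot.movel([*b,z+.5],max_speed=40,threshold=8); s=bot.get_state(); print('down',s['tcp_pos'].round(1),s['contact_force'].round(1))
    bot.grip(min(1,o+.05)); bot.movel([*b,up]); print('t',bot.get_state()['t'])
E
python3 - <<'E'
from h import *
for n,p,z in(('small',(374.3,174.7),74),('amber',(409.5,179.3),91),('cup',(436.6,189.6),69),('tall',(476.3,194.9),116)):
    d=unproj('top',p,z)[0]-J[n][0]; print(n,'spare dx,dy',(R.from_euler('z',-(YR-np.pi/2)).as_matrix()[:2,:2]@d).round(1))
run('small'); 
cv2.imwrite('pics/s1.png',imaging.capture('side')[130:330,150:550])
E
```

```text
small spare dx,dy [103.1  -6.4]
amber spare dx,dy [93.1 -4.7]
cup spare dx,dy [100.7  -1.4]
tall spare dx,dy [98.3 -3.2]
small held 0.4219481670390522 39.59205730352551 [500.8 -89.2  29.3]
carry 0.42337768423775735
down [498.1 118.4  29.3] [-0.7  0.   6.8]
t 8.7917
```

View pics/s1.png

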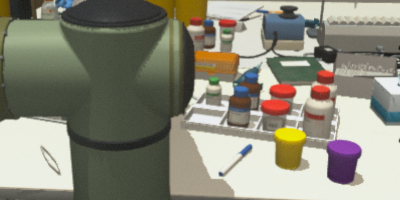

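The near-left rack pocket at (205,105) is now empty and its spare is untouched. The carrier is hidden behind the arm. Next come amber and the cup, then a check from above.

```bash
python3 - <<'E'
from h import *
run('amber'); run('cup')
bot.move_ptp([420,-60,200],[np.pi,0,YR])
i=imaging.capture('top'); cv2.imwrite('pics/t2.png',cv2.resize(i[150:270,160:500],None,fx=2.3,fy=2.3,interpolation=cv2.INTER_CUBIC))
E
```

```text
amber held 0.5624145383152794 41.13493794808164 [ 492.8 -179.4   35.2]
carry 0.5632753555583749
down [519.6 197.5  35.1] [-0.2 -0.6  4.5]
t 16.6583
cup held 0.6756018241892684 41.842483843211085 [ 463.4 -252.2   39.5]
carry 0.6789942864432612
down [541.7 276.7  39.5] [-0.2 -0.5  4.4]
t 25.45
```

View pics/t2.png

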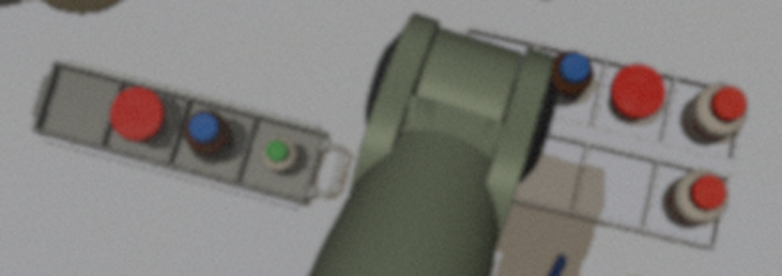

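Small (278,150), amber (203,128) and the cup (137,113) stand centred in pockets 1 to 3 from the carrier handle. The tall bottle, still in the rack at (705,195), is last.

```bash
python3 - <<'E'
from h import *
run('tall')
bot.move_ptp([300,-200,260],[np.pi,0,YR])
i=imaging.capture('top'); cv2.imwrite('pics/t3.png',cv2.resize(i[150:270,160:500],None,fx=2.3,fy=2.3,interpolation=cv2.INTER_CUBIC))
ctr=np.array([529.77,236.73]); yv=np.array([np.cos(-1.8398),np.sin(-1.8398)]); xv=np.array([yv[1],-yv[0]])
for k,z in(('green',74),('blue',91),('red',69),('red',116)):
    for p,_ in blobs(i,k):
        d=unproj('top',p,z)[0]-ctr
        if abs(d@xv)<60 and abs(d@yv)<170: print(k,z,p,'carrier xy',(d@xv).round(1),(d@yv).round(1))
s=bot.get_state(); print(s['t'],s['contact_force'])
cv2.imwrite('pics/s3.png',imaging.capture('side'))
E
```

```text
tall held 0.65885320232943 42.024835962220095 [ 442.  -339.4   56.6]
carry 0.6553138947520826
down [563.4 355.8  56.7] [-0.   0.5  4.8]
t 35.6417
green 74 [279.9, 215.3] carrier xy 1.0 122.9
blue 91 [248.2, 205.0] carrier xy -1.2 41.7
red 69 [184.2, 187.7] carrier xy -5.8 -138.2
red 69 [219.2, 199.0] carrier xy -0.5 -40.3
red 116 [184.2, 187.7] carrier xy 1.3 -120.9
red 116 [219.2, 199.0] carrier xy 6.4 -26.6
37.9083 [ 0.11730603 -0.52022069  0.47420447]
```

View pics/t3.png

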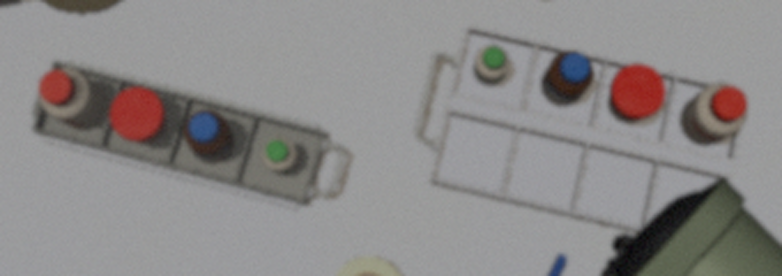

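View pics/s3.png

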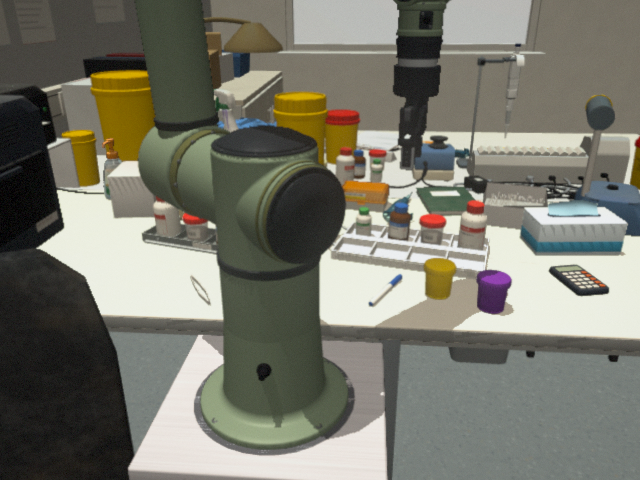

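The carrier holds small (278,150), amber (203,128), cup (137,113) and tall (55,88), all within about 2 mm of their pocket centres. The spares haven't moved and the robot is clear.

```bash
python3 -c "
from bench import bot; print(bot.sign_off())"
```

```text
the job is handed in; nothing more can be done
None
```

The job is handed in at about 38 s: small, amber, cup and tall stand in the carrier's four pockets in that order from the wire handle, each measured within about 2 mm of its pocket centre, with the spares undisturbed; no verdict was returned.

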